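# Screw the vacuum filter cap back on and switch on the pump

## Task

Put the black screw cap with the green grip bar back on the neck of the grey vacuum filter housing: turn it backward (anticlockwise from above) until you feel it drop into the thread start, then screw it clockwise until it is fully home. Only then lift the red locking collar of the toggle on the blue switch box, flip the lever over to the on side (green dot) and let the collar drop back into its lock. Leave the other things on the bench where they are.

Things in the scene. Friction and masses are not known exactly. Their poses are not given: they have to be found in the camera images.
- cap: Loose black screw cap, 90 g, upright on the mat, open below. Origin: centre of its rim (underside), z up. Body 62 mm diameter, 36 mm tall; on its top a green grip bar. Inside the rim three steel lugs, 7 mm wide, 120 degrees apart, one at its +x. Origin in the z of filterbox: 84.5 mm on the stop teeth, 79.5 on the flat thread tops, 70 dropped into the thread start, 66.2 fully home.
- cap_grip (a point): Point inside the cap's green grip bar, on the cap's axis 56 mm above its origin. The bar is 46 mm long (cap x), 16 mm wide (cap y), and spans 36 to 64 mm above the cap's origin.
- filterbox: Fixed grey vacuum filter housing, 140 x 130 x 60 mm (x, y, z); origin: centre of its underside, z up. On its top, on the origin's vertical axis, stands the metal neck: a spigot 39 mm in diameter with a tapered nose (top at z = 94 mm) that centres the cap with 1.5 mm play, and round it a three-start right-hand thread, 50 mm in diameter.
- thread_top (a point): Centre of the neck at the flat tops of its three threads, 80.5 mm above the housing's origin. The angle of the thread starts is unknown (this point does not show it). Each top has a 5 mm tooth at its clockwise end, which blocks a cap lying on the tops from turning clockwise. Turned anticlockwise by up to 110 degrees, the cap drops 9.5 mm (from the teeth first 5 mm onto the tops) into the starts.
- neck_top (a point): Top of the neck's nose, 94 mm above the housing's origin. Once in the thread starts the cap has some 11 degrees of play, the next teeth stopping it anticlockwise. Turning it clockwise by 82 to 95 degrees leads its lugs under the threads and draws it down 3.8 mm evenly to a hard stop, where friction holds it.
- switchbox: Fixed blue switch box, 90 x 80 x 50 mm (x, y, z); origin: centre of its underside. A toggle lever turns about the box's y through (0, 0, 40 mm); it leans 0.45 rad to -x when off (red dot), 0.45 rad to +x when on (green dot). Two steel gate plates in the middle (x within 1.5 mm, y within 7.5 mm, up to z = 81 mm) block the collar unless it is lifted.
- lever (a joint): Lever of the toggle, rad: 0 = off (leans to the box's -x), 0.9 = on (leans to +x). It turns easily and falls towards the stop on the side it leans to. With the collar down it is stopped by the gate at about 0.15.
- collar (a joint): Red locking collar, lift along the lever, m: 0 = down, 0.010 = fully lifted. A spring pulls it down (2 N at the start, 5.6 N fully lifted). It must be raised at least 7 mm to pass over the gate.
- collar_mid (a point): Middle of the red collar: a round sleeve on the lever, 20 mm in diameter and 30 mm long, this point lying 51 mm from the lever's axis while the collar is down. Its z points along the lever towards its tip, its y along the box's y.
- multimeter: Yellow multimeter lying on the mat, 85 x 170 x 34 mm; a bystander, to be left alone. Origin: centre of its underside.
- spool: Blue spool standing on end, 60 mm diameter, 50 mm tall; a bystander, to be left alone. Origin: centre of its underside.
- jar: Amber jar with white lid, 48 mm diameter, 60 mm tall; a bystander, to be left alone. Origin: centre of its underside.
- screwdriver: Screwdriver with green handle lying between the robot and the cap; a bystander, to be left alone. Origin: centre of its underside.
- tray: Orange open tray, 80 x 100 x 30 mm; a bystander, to be left alone. Origin: centre of its underside.
- tin: Aluminium tin, 60 mm diameter, 45 mm tall; a bystander, to be left alone. Origin: centre of its underside.
- heatsink: Finned aluminium heat sink, 40 x 50 x 26 mm; a bystander, to be left alone. Origin: centre of its underside.

How it is judged (in metres and radians):
On the way, in this order (a step that is already met when the one before it is completed fails the run):
1. the cap has dropped into the thread start (or is already being screwed down) (horizontal distance between cap and filterbox below 0.008 m and z of cap in the frame of filterbox below 0.0725 m), for 0.05 s.
2. the cap is screwed fully home while the toggle is still off (x of cap in the frame of filterbox between -0.004 and 0.004 m and y of cap in the frame of filterbox between -0.004 and 0.004 m and angle between cap's own z axis and vertical below 0.06 rad and z of cap in the frame of filterbox below 0.0673 m and value of joint lever below 0.3 rad), for 0.2 s.
3. the collar is lifted with the lever still on the off side (x of cap in the frame of filterbox between -0.004 and 0.004 m and y of cap in the frame of filterbox between -0.004 and 0.004 m and angle between cap's own z axis and vertical below 0.06 rad and z of cap in the frame of filterbox below 0.0673 m and value of joint collar above 0.005 m and value of joint lever below 0.4 rad), for 0.05 s.
At the end, for the whole second after the job is handed in: The cap is upright (within 0.06 rad) on the neck, centred within 4 mm, screwed home (origin below z = 67.3 mm in the housing's frame), at rest; the lever is on (above 0.65 rad) and the collar is down in its lock again (below 3 mm) (x of cap in the frame of filterbox between -0.004 and 0.004 m and y of cap in the frame of filterbox between -0.004 and 0.004 m and angle between cap's own z axis and vertical below 0.06 rad and z of cap in the frame of filterbox below 0.0673 m and value of joint lever above 0.65 rad and value of joint collar below 0.003 m and linear speed of cap below 0.01 m/s); the robot touches nothing.
It fails at once if the toggle is flipped on before the cap is home (value of joint lever above 0.45 rad and not (x of cap in the frame of filterbox between -0.004 and 0.004 m and y of cap in the frame of filterbox between -0.004 and 0.004 m and angle between cap's own z axis and vertical below 0.06 rad and z of cap in the frame of filterbox below 0.0673 m)).
It fails at once if another thing on the bench is shifted by more than 30 mm (distance of any of multimeter, spool, jar, screwdriver, tray, tin, heatsink from where it was at the start of the episode above 0.03 m).
It also fails if it takes over 72 s, if anything falls off the work surface, if the arm or the gripper's body presses on something with over 40 N, if the wrist force passes 120 N, or if a joint passes its speed limit or range.

## Robot

A 6-joint arm with a two-finger parallel gripper is mounted at the origin on the work surface. World frame = base frame: x ahead of the robot, y to its left, z up, the work surface at z = 0. Lengths are in mm, angles in rad, forces in N, time in s.
With the tool pointing down it reaches from about 350 to 925 mm from the base axis. Payload 6.4 kg.
Tool frame: the origin (TCP) lies between the finger pads; the fingertips stand 14 mm ahead of it and the grasp point (between the pads) lies 5 mm behind it; z points along the fingers, y is the line along which they close (so a half turn about z gives the same grasp; the last joint's range is limited). The gripper opens to 94 mm and grips with 3 to 60 N. Pads are 16 mm wide; open, the fingers measure 119 mm over their backs; the gripper's body (75 mm by 177 mm) begins 78 mm behind the grasp point.
Start: joints at [-1.511, 0.245, 1.558, -0, 1.339, -0.174], TCP at [150.593, -632.325, 219.455] pointing down, gripper open.
Joint ranges: [-3.13, 3.13], [-1.02, 2.26], [0.13, 2.54], [-0.95, 4.09], [0.21, 2.88], [-2.74, 2.74]. Speed limits (rad/s): [2.57, 2.57, 3.14, 3.14, 3.14, 3.14].

## Interface

Orientations are given as a rotation vector (axis times angle).
In Python, from workcell import env gives the robot as it stands. The module is installed in compiled form; this text tells all that it offers.
- The arm moves only by the tool arm_command, never from a script. Its argument "steps" is a list of rows, each an object with "travel": the shift along the tool's x, y, z in m, a list of three; "roll": the turn about the tool's z in degrees; "grip": the opening, from 0 (shut) to 1 (fully open). In form: [{"travel": [tx, ty, tz], "roll": roll, "grip": grip}, ...]. A call has 1 to 20 rows; each row is the pose to reach, as a shift and turn from the pose commanded when the call began, along the tool's axes at that moment; what a row does not reach only later rows make up. A row lasts 1/10 s, in which the tool goes at most 50 mm and 8.59 degrees, less where a joint would pass 70% of its speed; a pose out of reach is approached as far as the arm can. A call with a gripper value outside its range is refused whole. The fingers move at their own pace and stop on an object; the grip force is fixed at half the most. Time passes only in rows, so rows that repeat a pose let the fingers close. It gives the time, the measured TCP pose, the force, the opening and the grip force at its end, in the units of the state.
- env.sense(): the state, without advancing time (a new reading comes with each control period).
- env.grab_frame(name): name is "side" or "top" or "wrist"; returns the picture (400x640x3 uint8, blue, green, red); there is no depth.
- env.camera_model(name): a dict with "camera_matrix" (3x3 intrinsics, pixels), "R" (3x3) and "t" (3): a world point X has camera coordinates R X + t. Camera axes: x right, y down, z forward; pixel columns grow to the right and rows downward; lengths in mm; the calibration is good to about 2 mm. The wrist camera is an equidistant fisheye: a pixel r from the principal point sees the ray r / f radians off the axis. A picture is of the moment at which its call begins: read the wrist's pose just before it. camera_model takes no time and is no camera call; for the wrist camera it gives the pose at the moment of the call.
- env.sign_off(): hands the job in; it is judged then, once.
The state is a dict: "time_s": time; "joint_positions": joint angles; "qd": joint speeds; "effort": joint torques, N m; "ee_pos": TCP position; "tool_rot": TCP orientation; "contact_force": force on the tool from outside, world axes, zero at the start; "moment": the same for the moment, N m; "gripper_width": finger opening in mm; "grip_force": force on a finger pad.
Only numpy, scipy, OpenCV 4.12 (cv2) and the standard library are available. Lean on these libraries where they do the work, as an engineer would, in place of code of your own. Each camera call takes 0.05 s, during which the arm holds its last target. There are 200 camera calls.

## Working session

There is one attempt and no reset: what is moved stays moved. The work goes in short steps, Python scripts to look and compute and a tool call to move; the robot and the scene stay as the last step left them, time stands still between calls to the robot, and variables do not carry over. Pictures are saved under pics/ and viewed, at most 11 in all, crops included, and the job is handed in when it is done.

Besides the shell and the picture viewer there is one more tool, called after ">>>" as name(argument=value, ...) on one line, values as JSON. arm_command: Moves the arm, as the interface text tells. Its arguments: {"type":"object","properties":{"steps":{"type":"array"}},"required":["steps"]}

```bash
mkdir -p pics
python3 - <<'E'
from workcell import env
import cv2, numpy as np
s=env.sense(); print({k:np.round(v,3) for k,v in s.items()})
for n in ("top","side"):
    m=env.camera_model(n); print(n,{k:np.round(v,3).tolist() for k,v in m.items()})
    cv2.imwrite(f"pics/{n}.png",env.grab_frame(n))
m=env.camera_model("wrist"); print({k:np.round(v,3).tolist() for k,v in m.items()})
E
```

```text
{'time_s': np.float64(0.0), 'joint_positions': array([-1.511,  0.246,  1.559, -0.   ,  1.339, -0.174]), 'qd': array([ 0.001,  0.   ,  0.001, -0.001,  0.001, -0.001]), 'effort': array([-0.0000e+00, -4.1584e+01, -3.1460e+01,  6.9000e-02,  3.3000e-02,
       -0.0000e+00]), 'ee_pos': array([ 150.56 , -631.727,  218.355]), 'tool_rot': array([-3.118, -0.366, -0.   ]), 'contact_force': array([ 0.019, -0.558, -0.077]), 'moment': array([ 0.025,  0.032, -0.021]), 'grip_force': np.float64(0.0), 'gripper_width': np.float64(94.062)}
top {'camera_matrix': [[443.762, 0.0, 320.879], [0.0, 443.762, 200.41], [0.0, 0.0, 1.0]], 'R': [[-0.023, -1.0, -0.001], [-0.985, 0.022, -0.173], [0.173, -0.003, -0.985]], 't': [26.198, 580.257, 1224.315]}
side {'camera_matrix': [[410.442, 0.0, 315.579], [0.0, 410.442, 198.608], [0.0, 0.0, 1.0]], 'R': [[-0.789, -0.614, -0.014], [-0.295, 0.399, -0.868], [0.539, -0.681, -0.496]], 't': [462.194, 239.202, 838.334]}
{'camera_matrix': [[309.707, 0.0, 322.91], [0.0, 309.707, 196.176], [0.0, 0.0, 1.0]], 'R': [[0.232, -0.973, -0.001], [-0.936, -0.223, 0.272], [-0.265, -0.062, -0.962]], 't': [-649.91, -27.87, 391.079]}
```

View pics/top.png

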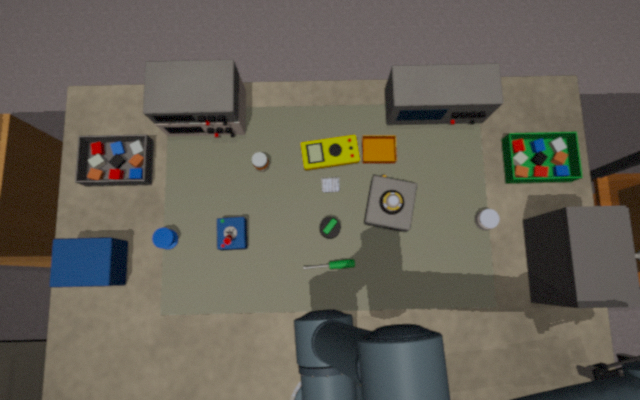

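View pics/side.png

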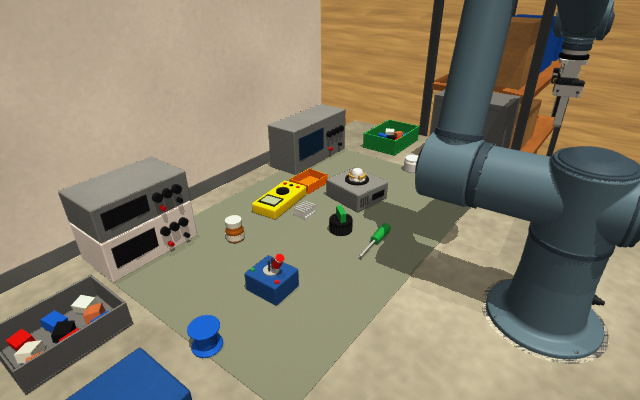

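The top picture shows the cap at about (330,226), the housing's neck at (392,202) and the switch box at (231,233). I'll enlarge those areas.

Run:
```python
import cv2, numpy as np
t=cv2.imread("pics/top.png"); s=cv2.imread("pics/side.png")
f=lambda im,x,y,w,h,k: cv2.resize(im[y:y+h,x:x+w],None,fx=k,fy=k,interpolation=cv2.INTER_CUBIC)
# top row: cap (310,210,40x30) , switch(210,210,40x40); housing (360,170,60x60)
a=np.hstack([f(t,310,208,40,40,7)[:280],f(t,210,210,40,40,7)]); 
b=f(t,360,170,60,60,4.0)[:240]
c=f(s,240,245,66,60,4); d=f(s,320,195,40,50,4.8)[:240]
row=np.hstack([b,c,d]); row=row[:,:800]
out=np.zeros((520,800,3),np.uint8); out[:280,:560]=a; out[280:,:row.shape[1]]=row
cv2.imwrite("pics/crops.png",out)
```

```text
(no output)
```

View pics/crops.png

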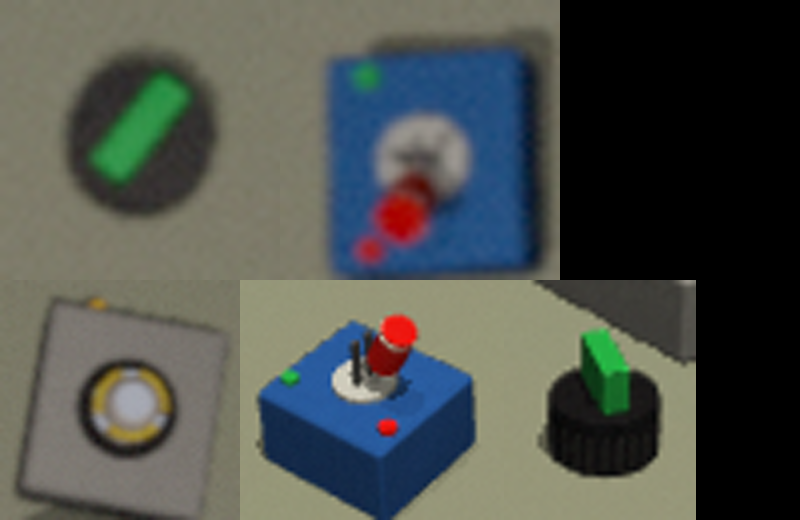

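```bash
cat > h.py <<'E'
from workcell import env
import numpy as np, cv2
from scipy.spatial.transform import Rotation as Ro
def px(n,u,v,z,m=None):
    m=m or env.camera_model(n); K,R,t=[np.array(m[k]) for k in("camera_matrix","R","t")]
    d=np.array([(u-K[0,2])/K[0,0],(v-K[1,2])/K[1,1]])
    if n=="wrist":
        r=np.linalg.norm(d); w=np.r_[d/r*np.sin(r),np.cos(r)] if r>1e-9 else np.array([0,0,1.])
    else: w=np.r_[d,1]
    w=R.T@w; c=-R.T@t
    return c+w*(z-c[2])/w[2]
def proj(n,X,m=None):
    m=m or env.camera_model(n); K,R,t=[np.array(m[k]) for k in("camera_matrix","R","t")]
    c=R@np.array(X)+t
    if n=="wrist":
        r=np.arctan2(np.hypot(c[0],c[1]),c[2]); d=c[:2]/np.hypot(c[0],c[1])*r
    else: d=c[:2]/c[2]
    return d*K[0,0]+K[:2,2]
E
python3 - <<'E'
from h import *
np.set_printoptions(precision=1,suppress=True)
T=lambda pts,x0,y0,k,ox,oy,z:np.array([px("top",x0+(a-ox)/k-.5+.5/1,y0+(b-oy)/k,z)[:2] for a,b in pts])
c=T([(163,70),(191,93),(120,186),(90,158)],310,208,7,0,0,64); print("cap bar",c.tolist(),c.mean(0), np.degrees(np.arctan2(*((c[0]+c[1]-c[2]-c[3])[::-1]))), np.linalg.norm(c[0]-c[1]),np.linalg.norm(c[1]-c[2]))
print("cap body ~top",T([(141,132)],310,208,7,0,0,18))
b=T([(328,58),(520,48),(527,265),(333,272)],210,210,7,280,0,50);print("sw",b.mean(0),np.linalg.norm(b-np.roll(b,-1,0),axis=1),[np.degrees(np.arctan2(*(p-q)[::-1])) for p,q in((b[0],b[3]),(b[1],b[2]),(b[0],b[1]),(b[3],b[2]))])
print("washer",T([(422,157)],210,210,7,280,0,50),"dots",T([(366,76),(370,249)],210,210,7,280,0,50),"tip",T([(402,215)],210,210,7,280,0,40+70*.9))
f=T([(53,298),(228,333),(200,518),(18,490)],360,170,4,0,280,60);print("hs",f.mean(0),np.linalg.norm(f-np.roll(f,-1,0),axis=1),"nose",T([(130,402)],360,170,4,0,280,94),"black ring",T([(128,408)],360,170,4,0,280,62))
s=px("side",320+604/4.8-464/4.8-.0+ -4*0,195+(400-280)/4.8,50)
# switch corners side: x=240+(px-240)/4,y=245+(py-280)/4
for q in((353,322),(473,376),(382,457),(260,396)): print("side sw",px("side",240+(q[0]-240)/4,245+(q[1]-280)/4,50)[:2])
E
```

```text
cap bar [[527.154489667561, -20.81333144519839], [517.5617461022262, -31.829883284613256], [480.7026777590762, -2.3032228673788993], [492.2282263037577, 9.449453034304879]] [504.4 -11.4] -39.79065237921223 14.607708360341439 47.22726537202501
cap body ~top [[507.5 -12.3]]
sw [493.1 270.2] [78.3 88.4 78.2 87.1] [np.float64(2.3526711478884055), np.float64(2.2439760785424308), np.float64(91.70846555724212), np.float64(90.76131963642524)]
washer [[494.4 272.2]] dots [[528.  295.5]
 [457.6 292.7]] tip [[466.4 268.9]]
hs [ 569.3 -187.1] [127.7 135.5 129.4 141.9] nose [[ 568.3 -185.4]] black ring [[ 569.5 -189.1]]
side sw [539.2 235.9]
side sw [453.  231.4]
side sw [448.8 309.1]
side sw [534.4 313.6]
```

>>> arm_command(steps=[{"travel":[0.488,-0.521,0.0],"roll":-126.6,"grip":1},{"travel":[0.488,-0.521,0.0],"roll":-126.6,"grip":1},{"travel":[0.488,-0.521,0.0],"roll":-126.6,"grip":1},{"travel":[0.488,-0.521,0.0],"roll":-126.6,"grip":1},{"travel":[0.488,-0.521,0.0],"roll":-126.6,"grip":1},{"travel":[0.488,-0.521,0.0],"roll":-126.6,"grip":1},{"travel":[0.488,-0.521,0.0],"roll":-126.6,"grip":1},{"travel":[0.488,-0.521,0.0],"roll":-126.6,"grip":1},{"travel":[0.488,-0.521,0.0],"roll":-126.6,"grip":1},{"travel":[0.488,-0.521,0.0],"roll":-126.6,"grip":1},{"travel":[0.488,-0.521,0.0],"roll":-126.6,"grip":1},{"travel":[0.488,-0.521,0.0],"roll":-126.6,"grip":1},{"travel":[0.488,-0.521,0.0],"roll":-126.6,"grip":1},{"travel":[0.488,-0.521,0.0],"roll":-126.6,"grip":1},{"travel":[0.488,-0.521,0.0],"roll":-126.6,"grip":1},{"travel":[0.488,-0.521,0.0],"roll":-126.6,"grip":1},{"travel":[0.488,-0.521,0.0],"roll":-126.6,"grip":1},{"travel":[0.488,-0.521,0.0],"roll":-126.6,"grip":1},{"travel":[0.488,-0.521,0.0],"roll":-126.6,"grip":1},{"travel":[0.488,-0.521,0.0],"roll":-126.6,"grip":1}])

```text
time_s: 2.1
ee_pos: [504.4, -13.3, 219.5]
tool_rot: [1.078, 2.951, -0.0]
contact_force: [0.2, 0.2, 0.1]
gripper_width: 94.0
grip_force: 0.0
```

Run:
```python
from h import *
np.set_printoptions(precision=2,suppress=True)
s=env.sense(); print(s["time_s"],s["ee_pos"],s["joint_positions"]); R=Ro.from_rotvec(s["tool_rot"]).as_matrix(); print(R, s["contact_force"])
m=env.camera_model("wrist"); im=env.grab_frame("wrist"); np.savez("m1.npz",**{k:np.array(v) for k,v in m.items()})
print({k:np.array(v) for k,v in m.items()})
a=np.vstack([im,]); cv2.imwrite("pics/w1.png",im)
print("pred cap",proj("wrist",[505,-12,64],m),"neck",proj("wrist",[569,-187,94],m),"sw",proj("wrist",[493,271,50],m),"tcp",proj("wrist",s["ee_pos"],m))
```

```text
2.1 [504.37 -13.34 219.52] [-0.25 -0.1   1.92 -0.    1.32 -1.12]
[[-0.76  0.64  0.  ]
 [ 0.64  0.76 -0.  ]
 [-0.    0.   -1.  ]] [0.17 0.2  0.12]
{'camera_matrix': array([[309.71,   0.  , 322.91],
       [  0.  , 309.71, 196.18],
       [  0.  ,   0.  ,   1.  ]]), 'R': array([[ 0.64,  0.76,  0.  ],
       [ 0.74, -0.62,  0.27],
       [ 0.21, -0.18, -0.96]]), 't': array([-314.7 , -408.44,  283.16])}
pred cap [324.34 184.84] neck [247.39 321.94] sw [498.91  28.64] tcp [323.14 248.82]
```

View pics/w1.png

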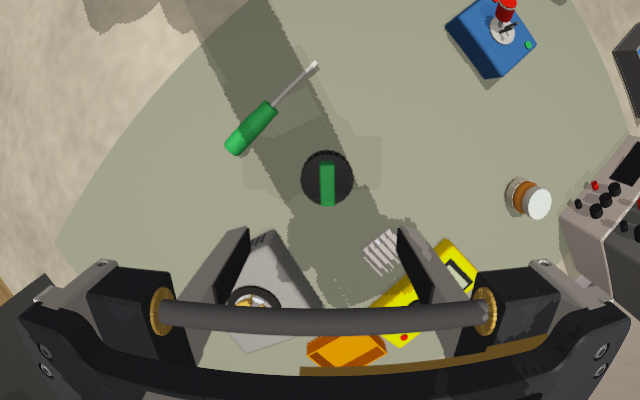

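Run:
```python
from h import *
np.set_printoptions(precision=1,suppress=True)
im=cv2.imread("pics/w1.png"); m=dict(np.load("m1.npz"))
h=cv2.cvtColor(im,cv2.COLOR_BGR2HSV); g=cv2.inRange(h,(45,100,40),(80,255,255)); g[:,:300]=0; g[:,350:]=0;g[:150]=0;g[215:]=0
r=cv2.minAreaRect(cv2.findNonZero(g)); bp=cv2.boxPoints(r); print(r)
w=np.array([px("wrist",*p,64,m)[:2] for p in bp]); print(w,w.mean(0),np.linalg.norm(w-np.roll(w,1,0),axis=1))
e=w-np.roll(w,1,0); print(np.degrees(np.arctan2(e[:,1],e[:,0])))
crop=lambda x,y,ww,hh,k:cv2.resize(im[y:y+hh,x:x+ww],None,fx=k,fy=k,interpolation=cv2.INTER_CUBIC)
A=crop(295,145,66,70,6); B=crop(220,280,66,70,6); 
cv2.imwrite("pics/w1c.png",np.hstack([A,B]))
```

```text
((326.5, 183.0), (44.0, 15.0), 90.0)
[[481.7   0.3]
 [491.8  12.3]
 [529.  -18.5]
 [518.5 -30.9]] [505.3  -9.2] [48.2 15.7 48.2 16.3]
[ 139.7   49.9  -39.6 -130.1]
```

View pics/w1c.png

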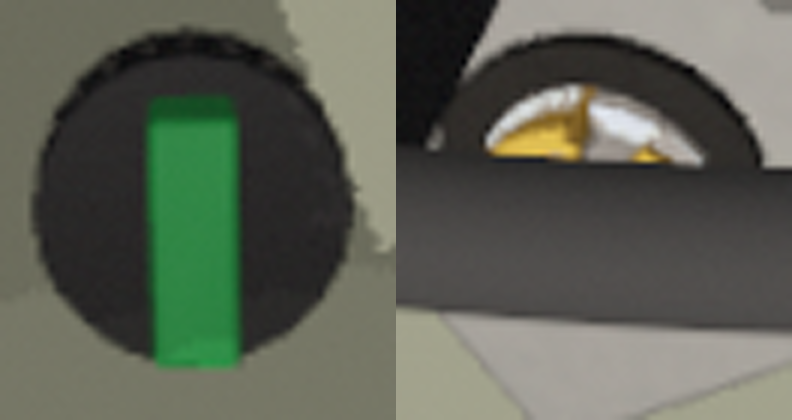

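The wrist picture agrees with the top view: the cap is at about (506.5,-10) with the bar along 140°, so the tool is already aligned. Next I descend and grip.

>>> arm_command(steps=[{"travel":[0.0,0.004,0.05],"roll":0,"grip":1},{"travel":[0.0,0.004,0.1],"roll":0,"grip":1},{"travel":[0.0,0.004,0.14],"roll":0,"grip":1},{"travel":[0.0,0.004,0.166],"roll":0,"grip":1},{"travel":[0.0,0.004,0.166],"roll":0,"grip":1},{"travel":[0.0,0.004,0.166],"roll":0,"grip":0},{"travel":[0.0,0.004,0.166],"roll":0,"grip":0},{"travel":[0.0,0.004,0.166],"roll":0,"grip":0},{"travel":[0.0,0.004,0.166],"roll":0,"grip":0},{"travel":[0.0,0.004,0.166],"roll":0,"grip":0},{"travel":[0.0,0.004,0.166],"roll":0,"grip":0},{"travel":[0.0,0.004,0.166],"roll":0,"grip":0},{"travel":[0.0,0.004,0.166],"roll":0,"grip":0},{"travel":[0.0,0.004,0.166],"roll":0,"grip":0}])

```text
time_s: 3.55
ee_pos: [507.2, -9.4, 53.4]
tool_rot: [-1.075, -2.952, 0.0]
contact_force: [-0.2, -0.2, -0.1]
gripper_width: 25.2
grip_force: 0.0
```

>>> arm_command(steps=[{"travel":[0.0,0.0,0.0],"roll":0,"grip":0},{"travel":[0.0,0.0,0.0],"roll":0,"grip":0},{"travel":[0.0,0.0,0.0],"roll":0,"grip":0},{"travel":[0.0,0.0,0.0],"roll":0,"grip":0}])

```text
time_s: 3.95
ee_pos: [507.1, -9.4, 53.3]
tool_rot: [-1.075, -2.952, 0.0]
contact_force: [-0.1, -0.4, -1.2]
gripper_width: 15.8
grip_force: 30.0
```

>>> arm_command(steps=[{"travel":[0.0,0.0,-0.04],"roll":0,"grip":0},{"travel":[0.0,0.0,-0.09],"roll":0,"grip":0},{"travel":[0.0,0.0,-0.137],"roll":0,"grip":0},{"travel":[-0.178,-0.185,-0.137],"roll":80,"grip":0},{"travel":[-0.178,-0.185,-0.137],"roll":80,"grip":0},{"travel":[-0.178,-0.185,-0.137],"roll":80,"grip":0},{"travel":[-0.178,-0.185,-0.137],"roll":80,"grip":0},{"travel":[-0.178,-0.185,-0.137],"roll":80,"grip":0},{"travel":[-0.178,-0.185,-0.137],"roll":80,"grip":0},{"travel":[-0.178,-0.185,-0.137],"roll":80,"grip":0},{"travel":[-0.178,-0.185,-0.137],"roll":80,"grip":0},{"travel":[-0.178,-0.185,-0.137],"roll":80,"grip":0},{"travel":[-0.178,-0.185,-0.137],"roll":80,"grip":0},{"travel":[-0.178,-0.185,-0.137],"roll":80,"grip":0},{"travel":[-0.178,-0.185,-0.137],"roll":80,"grip":0},{"travel":[-0.178,-0.185,-0.137],"roll":80,"grip":0}])

```text
time_s: 5.55
ee_pos: [524.5, -265.4, 190.3]
tool_rot: [-2.72, -1.572, 0.0]
contact_force: [1.2, 0.8, -0.2]
gripper_width: 15.5
grip_force: 30.0
```

Run:
```python
from h import *
np.set_printoptions(precision=2,suppress=True)
s=env.sense(); print(s["time_s"],s["ee_pos"],s["joint_positions"]); R=Ro.from_rotvec(s["tool_rot"]).as_matrix(); print(R, s["contact_force"])
m=env.camera_model("wrist"); im=env.grab_frame("wrist"); np.savez("m2.npz",**{k:np.array(v) for k,v in m.items()})
cv2.imwrite("pics/w2.png",im)
p=proj("wrist",[569,-187,94],m); print("neck pred",p, "bar mid",proj("wrist",s["ee_pos"]+[0,0,10.7],m),"captop",proj("wrist",s["ee_pos"]-[0,0,17.3],m))
x,y=[int(v) for v in p]; y0=max(0,y-40); x0=max(0,x-50)
A=cv2.resize(im[y0:y0+80,x0:x0+100],None,fx=6,fy=6,interpolation=cv2.INTER_CUBIC); B=cv2.resize(im[150:330,210:440],None,fx=2.6,fy=2.6)
print(x0,y0); cv2.imwrite("pics/w2c.png",A); cv2.imwrite("pics/w2b.png",B)
```

```text
5.55 [ 524.54 -265.43  190.29] [-0.66  0.13  1.75  0.    1.27 -0.14]
[[ 0.5   0.87 -0.  ]
 [ 0.87 -0.5   0.  ]
 [ 0.   -0.   -1.  ]] [ 1.22  0.77 -0.2 ]
neck pred [321.35  97.7 ] bar mid [321.88 257.69] captop [321.98 237.72]
271 57
```

View pics/w2c.png

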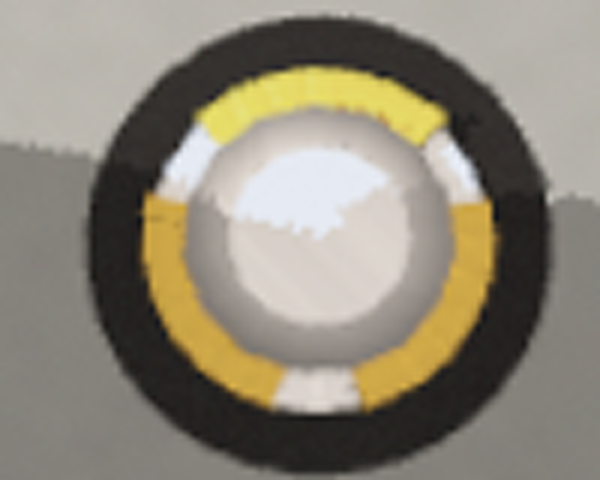

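View pics/w2.png

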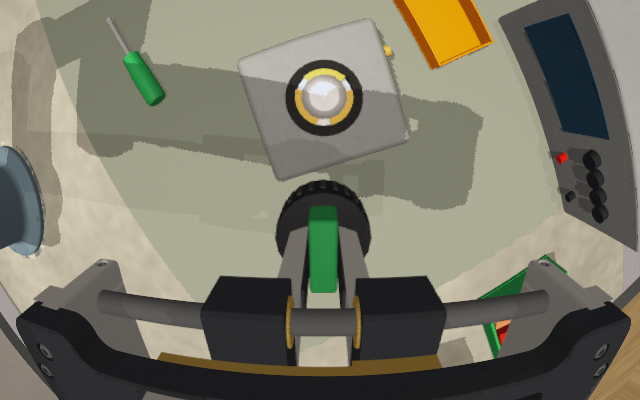

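The picture shows the neck centred at about (324.2,96.5). The thread gaps line up with the tool axis, one straight down and two at ±60° from up, and the cap is held straight.

Run:
```python
from h import *
np.set_printoptions(precision=1,suppress=True)
m=dict(np.load("m2.npz")); s=env.sense(); p=s["ee_pos"]; R=Ro.from_rotvec(s["tool_rot"]).as_matrix()
for u,v,z in((324.2,96.5,94),(324.3,96.7,80.5),(271+318/6,57+243/6,62)):
    X=px("wrist",u-.5*0,v,z,m); print(X, R.T@(X-p))
# cap: bar & body in held pose
im=cv2.imread("pics/w2.png"); h=cv2.cvtColor(im,cv2.COLOR_BGR2HSV); g=cv2.inRange(h,(45,100,40),(80,255,255)); g[:,:300]=0; g[:,350:]=0;g[:190]=0;g[300:]=0
x,y,w,hh=cv2.boundingRect(g); print(x,y,w,hh)
tz=p[2]+10.7
for off in (-2,0,2):
  print(off,[proj("wrist",p+R@np.array([off+a,0,0])+[0,0,dz],m) for a,dz in((23,10.7),(-23,10.7),(23,-17.3),(31,-17.3))])
```

```text
[ 571.6 -187.3   94. ] [91.2  1.7 96.4]
[ 571.9 -187.    80.5] [ 91.6   1.8 109.9]
[ 571.8 -186.8   62. ] [ 91.7   1.7 128.4]
308 206 31 87
-2 [array([321.9, 222.6]), array([322. , 294.9]), array([322. , 206.5]), array([322., 194.])]
0 [array([321.9, 219.1]), array([322. , 292.1]), array([322. , 203.4]), array([322. , 190.9])]
2 [array([321.9, 215.5]), array([322. , 289.3]), array([322. , 200.3]), array([322. , 187.7])]
```

View pics/w2b.png

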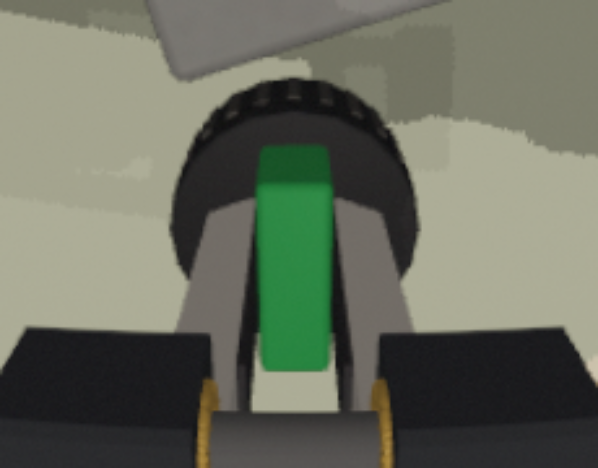

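>>> arm_command(steps=[{"travel":[0.0455,0.0005,0.0],"roll":8,"grip":0},{"travel":[0.0915,0.0007,0.0],"roll":16,"grip":0},{"travel":[0.0915,0.0007,0.02],"roll":22,"grip":0},{"travel":[0.0915,0.0007,0.038],"roll":22,"grip":0},{"travel":[0.0915,0.0007,0.042],"roll":22,"grip":0},{"travel":[0.0915,0.0007,0.046],"roll":22,"grip":0},{"travel":[0.0915,0.0007,0.05],"roll":22,"grip":0},{"travel":[0.0915,0.0007,0.053],"roll":22,"grip":0},{"travel":[0.0915,0.0007,0.056],"roll":22,"grip":0},{"travel":[0.0915,0.0007,0.056],"roll":22,"grip":0}])

```text
time_s: 6.6
ee_pos: [570.8, -186.7, 134.3]
tool_rot: [-2.97, -1.022, 0.0]
contact_force: [-0.0, 0.5, -1.3]
gripper_width: 15.5
grip_force: 30.0
```

>>> arm_command(steps=[{"travel":[0,0,0.001],"roll":0,"grip":0},{"travel":[0,0,0.002],"roll":0,"grip":0},{"travel":[0,0,0.003],"roll":0,"grip":0},{"travel":[0,0,0.003],"roll":0,"grip":0}])

```text
time_s: 7.0
ee_pos: [571.2, -186.8, 132.8]
tool_rot: [2.97, 1.023, 0.0]
contact_force: [-2.5, 1.5, 5.2]
gripper_width: 15.5
grip_force: 30.0
```

>>> arm_command(steps=[{"travel":[0,0,0.002],"roll":-4,"grip":0},{"travel":[0,0,0.002],"roll":-8,"grip":0},{"travel":[0,0,0.002],"roll":-12,"grip":0},{"travel":[0,0,0.002],"roll":-16,"grip":0},{"travel":[0,0,0.002],"roll":-20,"grip":0},{"travel":[0,0,0.002],"roll":-22,"grip":0},{"travel":[0,0,0.002],"roll":-22,"grip":0}])

```text
time_s: 7.7
ee_pos: [572.7, -187.1, 132.8]
tool_rot: [2.718, 1.57, 0.004]
contact_force: [-1.0, 2.0, 10.5]
gripper_width: 15.9
grip_force: 30.0
```

>>> arm_command(steps=[{"travel":[0,0,0],"roll":-5,"grip":0},{"travel":[0,0,0],"roll":-10,"grip":0},{"travel":[0,0,0],"roll":-15,"grip":0},{"travel":[0,0,0],"roll":-20,"grip":0},{"travel":[0,0,0],"roll":-25,"grip":0},{"travel":[0,0,0],"roll":-30,"grip":0},{"travel":[0,0,0],"roll":-35,"grip":0},{"travel":[0,0,0],"roll":-40,"grip":0},{"travel":[0,0,0],"roll":-44,"grip":0},{"travel":[0,0,0],"roll":-44,"grip":0}])

```text
time_s: 8.7
ee_pos: [573.0, -187.1, 132.7]
tool_rot: [1.93, 2.473, 0.003]
contact_force: [-0.1, 2.7, 9.6]
gripper_width: 15.6
grip_force: 30.0
```

>>> arm_command(steps=[{"travel":[0,0,0],"roll":-3,"grip":0},{"travel":[0,0,0],"roll":-6,"grip":0},{"travel":[0,0,0],"roll":-9,"grip":0},{"travel":[0,0,0],"roll":-12,"grip":0},{"travel":[0,0,0],"roll":-15,"grip":0},{"travel":[0,0,0],"roll":-15,"grip":0}])

```text
time_s: 9.3
ee_pos: [571.4, -186.7, 130.0]
tool_rot: [1.594, 2.706, -0.0]
contact_force: [-0.7, 0.3, -1.5]
gripper_width: 15.6
grip_force: 30.0
```

It dropped off the tops: the force is gone and z follows the command. I'll lower it into the start.

>>> arm_command(steps=[{"travel":[0,0,0.002],"roll":0,"grip":0},{"travel":[0,0,0.004],"roll":0,"grip":0},{"travel":[0,0,0.006],"roll":0,"grip":0},{"travel":[0,0,0.0075],"roll":0,"grip":0},{"travel":[0,0,0.0075],"roll":0,"grip":0}])

```text
time_s: 9.8
ee_pos: [570.7, -186.6, 123.3]
tool_rot: [-1.594, -2.705, 0.001]
contact_force: [-4.7, 2.1, 7.6]
gripper_width: 15.9
grip_force: 30.0
```

>>> arm_command(steps=[{"travel":[0,0,0],"roll":6,"grip":0},{"travel":[0,0,0.0003],"roll":12,"grip":0},{"travel":[0,0,0.0006],"roll":18,"grip":0},{"travel":[0,0,0.0009],"roll":24,"grip":0},{"travel":[0,0,0.0012],"roll":30,"grip":0},{"travel":[0,0,0.0015],"roll":36,"grip":0},{"travel":[0,0,0.0018],"roll":42,"grip":0},{"travel":[0,0,0.002],"roll":48,"grip":0},{"travel":[0,0,0.0023],"roll":54,"grip":0},{"travel":[0,0,0.0026],"roll":60,"grip":0},{"travel":[0,0,0.0029],"roll":66,"grip":0},{"travel":[0,0,0.0032],"roll":72,"grip":0},{"travel":[0,0,0.0032],"roll":72,"grip":0}])

```text
time_s: 11.1
ee_pos: [571.7, -187.7, 120.2]
tool_rot: [2.879, 1.251, 0.001]
contact_force: [-1.3, -1.0, 5.4]
gripper_width: 15.7
grip_force: 30.0
```

```bash
python3 -c "
from h import *
s=env.sense(); print(s['ee_pos'],s['contact_force'],s['moment'],s['joint_positions'][5],s['effort'][5])"
```

```text
[ 571.70765998 -187.66783947  120.15417072] [-1.33907878 -0.95503339  5.36800405] [-0.32271828  0.28237154 -0.02798989] 0.2468010333158881 0.44463643804192543
```

>>> arm_command(steps=[{"travel":[0,0,0.0003],"roll":4,"grip":0},{"travel":[0,0,0.0006],"roll":8,"grip":0},{"travel":[0,0,0.0008],"roll":12,"grip":0},{"travel":[0,0,0.0008],"roll":15,"grip":0},{"travel":[0,0,0.0008],"roll":18,"grip":0},{"travel":[0,0,0.0008],"roll":20,"grip":0},{"travel":[0,0,0.0008],"roll":20,"grip":0}])

```text
time_s: 11.8
ee_pos: [571.1, -186.5, 119.1]
tool_rot: [-3.054, -0.737, 0.001]
contact_force: [-2.6, 2.1, 7.2]
gripper_width: 16.0
grip_force: 30.7
```

```bash
python3 -c "
from h import *
s=env.sense(); print(s['ee_pos'],s['contact_force'],s['moment'],s['joint_positions'][5],s['effort'][5])"
```

```text
[ 571.09590924 -186.48044178  119.13749377] [-2.6187193   2.09614767  7.17136934] [0.4123673  0.60466189 0.53908956] 0.5928900075717745 0.7429039478302002
```

>>> arm_command(steps=[{"travel":[0,0,0.0002],"roll":2,"grip":0},{"travel":[0,0,0.0002],"roll":4,"grip":0},{"travel":[0,0,0.0002],"roll":6,"grip":0},{"travel":[0,0,0.0002],"roll":8,"grip":0},{"travel":[0,0,0.0002],"roll":8,"grip":0}])

```text
time_s: 12.3
ee_pos: [571.0, -186.7, 119.1]
tool_rot: [3.097, 0.525, -0.002]
contact_force: [-4.4, 2.4, 8.6]
gripper_width: 17.9
grip_force: 35.0
```

```bash
python3 -c "
from h import *
s=env.sense(); print(s['ee_pos'],s['contact_force'],s['moment'],s['joint_positions'][5],s['effort'][5],s['tool_rot'])"
```

```text
[ 570.95680634 -186.65851383  119.12989802] [-4.44754245  2.42240714  8.60268912] [0.35800936 0.83736385 1.01279694] 0.7315297216582763 1.1152942478656769 [ 3.09696991e+00  5.24715423e-01 -1.65253020e-03]
```

The cap is at the hard stop: torque is about 1 N m, the depth matches 66.2, and the bar is starting to skew in the pads. I'll release, rise and look.

>>> arm_command(steps=[{"travel":[0,0,0],"roll":0,"grip":0.6},{"travel":[0,0,0],"roll":0,"grip":0.6},{"travel":[0,0,0],"roll":0,"grip":0.6},{"travel":[0,0,0],"roll":0,"grip":0.6},{"travel":[0,0,0],"roll":0,"grip":0.6},{"travel":[0,0,-0.03],"roll":0,"grip":0.6},{"travel":[0,0,-0.07],"roll":0,"grip":0.6},{"travel":[0,0,-0.11],"roll":0,"grip":0.6},{"travel":[0,0,-0.11],"roll":0,"grip":0.6}])

```text
time_s: 13.2
ee_pos: [573.6, -188.0, 234.0]
tool_rot: [3.092, 0.518, 0.013]
contact_force: [0.8, 0.8, 0.3]
gripper_width: 56.5
grip_force: 0.0
```

Run:
```python
from h import *
np.set_printoptions(precision=2,suppress=True)
s=env.sense(); print(s["time_s"],s["ee_pos"],s["joint_positions"]); R=Ro.from_rotvec(s["tool_rot"]).as_matrix(); print(R, s["contact_force"],s["gripper_width"])
m=env.camera_model("wrist"); im=env.grab_frame("wrist"); np.savez("m3.npz",**{k:np.array(v) for k,v in m.items()})
d=np.array([385,270.,s["ee_pos"][2]])-s["ee_pos"]; print(R.T@d)
A=cv2.resize(im[100:300,220:420],None,fx=2,fy=2); S=env.grab_frame("side")[150:230,310:410]
cv2.imwrite("pics/w3.png",np.hstack([A,cv2.resize(S,None,fx=4,fy=5)[:, :400]]))
print(proj("wrist",[571,-187,66.2+64],m),proj("wrist",[571,-187,66.2+36],m))
```

```text
13.2 [ 573.62 -187.97  233.96] [-0.5   0.12  1.67  0.    1.34  0.73]
[[ 0.95  0.33  0.01]
 [ 0.33 -0.95 -0.  ]
 [ 0.01  0.01 -1.  ]] [0.78 0.76 0.3 ] 56.47395458743614
[ -29.2  -494.41   -3.96]
[319.3 203.1] [319.38 195.02]
```

View pics/w3.png

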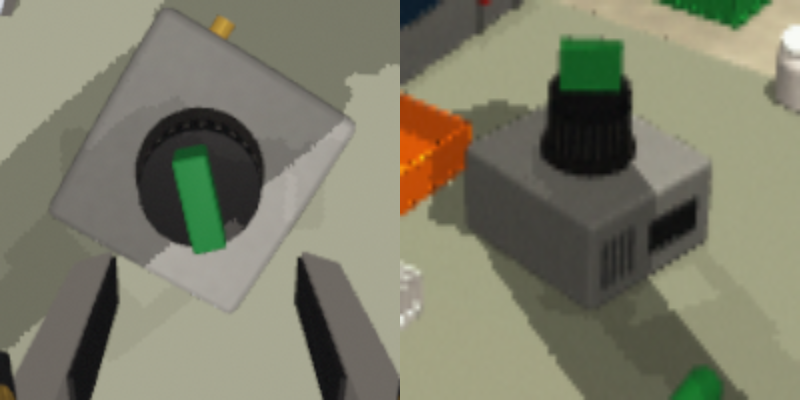

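The cap is seated upright and well down, with its bar lagging the tool by about 10°, so it had stopped at the hard stop (about 90° turned in total). Now to the switch box.

>>> arm_command(steps=[{"travel":[-0.029,-0.494,0.03],"roll":17,"grip":0.6},{"travel":[-0.029,-0.494,0.03],"roll":17,"grip":0.6},{"travel":[-0.029,-0.494,0.03],"roll":17,"grip":0.6},{"travel":[-0.029,-0.494,0.03],"roll":17,"grip":0.6},{"travel":[-0.029,-0.494,0.03],"roll":17,"grip":0.6},{"travel":[-0.029,-0.494,0.03],"roll":17,"grip":0.6},{"travel":[-0.029,-0.494,0.03],"roll":17,"grip":0.6},{"travel":[-0.029,-0.494,0.03],"roll":17,"grip":0.6},{"travel":[-0.029,-0.494,0.03],"roll":17,"grip":0.6},{"travel":[-0.029,-0.494,0.03],"roll":17,"grip":0.6},{"travel":[-0.029,-0.494,0.03],"roll":17,"grip":0.6},{"travel":[-0.029,-0.494,0.03],"roll":17,"grip":0.6},{"travel":[-0.029,-0.494,0.03],"roll":17,"grip":0.6},{"travel":[-0.029,-0.494,0.03],"roll":17,"grip":0.6},{"travel":[-0.029,-0.494,0.03],"roll":17,"grip":0.6},{"travel":[-0.029,-0.494,0.03],"roll":17,"grip":0.6}])

```text
time_s: 14.9
ee_pos: [383.2, 270.3, 197.8]
tool_rot: [-3.141, -0.052, -0.0]
contact_force: [-0.1, -0.4, -0.1]
gripper_width: 56.4
grip_force: 0.0
```

Run:
```python
from h import *
np.set_printoptions(precision=2,suppress=True)
s=env.sense(); print(s["time_s"],s["ee_pos"],s["joint_positions"]); R=Ro.from_rotvec(s["tool_rot"]).as_matrix(); print(R, s["contact_force"],s["gripper_width"])
m=env.camera_model("wrist"); im=env.grab_frame("wrist"); np.savez("m4.npz",**{k:np.array(v) for k,v in m.items()}); cv2.imwrite("pics/w4full.png",im)
p=proj("wrist",[493,271,60],m); print(p); x0,y0=max(0,int(p[0])-65),max(0,int(p[1])-50); print(x0,y0)
cv2.imwrite("pics/w4.png",cv2.resize(im[y0:y0+100,x0:x0+130],None,fx=6,fy=6,interpolation=cv2.INTER_CUBIC))
```

```text
14.9 [383.23 270.32 197.79] [ 0.37 -0.17  2.03 -0.    1.29  1.91]
[[ 1.    0.03  0.  ]
 [ 0.03 -1.    0.  ]
 [ 0.   -0.   -1.  ]] [-0.09 -0.4  -0.09] 56.39860494083576
[325.37  80.28]
260 30
```

View pics/w4.png

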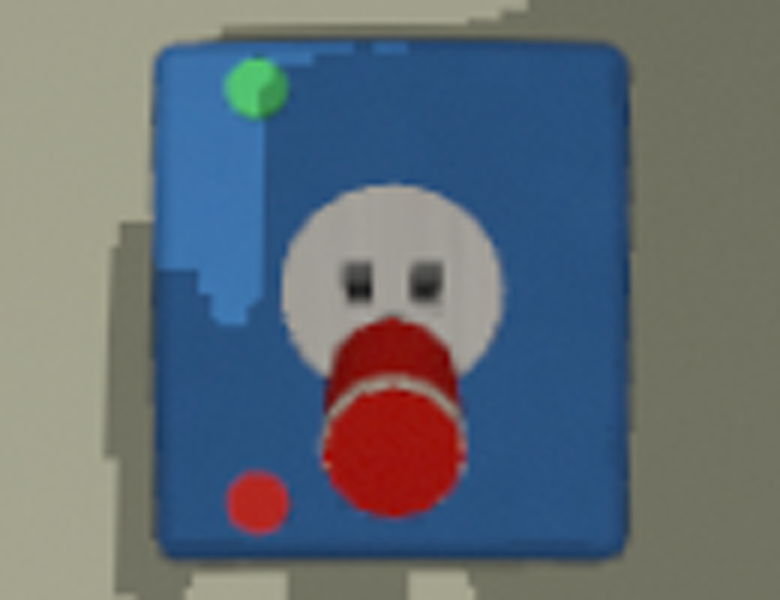

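The picture shows the box squarely aligned with the tool. Washer centre is about (325.5,78.3), the disc on the lever's tip about (325.7,105), and the collar is on the off side.

Run:
```python
from h import *
np.set_printoptions(precision=1,suppress=True)
m=dict(np.load("m4.npz")); s=env.sense(); p=s["ee_pos"]; R=Ro.from_rotvec(s["tool_rot"]).as_matrix()
C=lambda a,b:(260+a/6,30+b/6)
c=np.array([px("wrist",*C(*q),50,m) for q in((155,43),(628,43),(630,560),(155,560))]); print(c[:,:2],c.mean(0),np.linalg.norm(c-np.roll(c,1,0),axis=1))
print("washer",px("wrist",*C(393,290),51,m),"gates",px("wrist",*C(392,270),81,m))
o=c.mean(0); o=(o+px("wrist",*C(393,290),51,m))/2; o[2]=0
for L in (36,51,66,70,75,80,85): 
    X=o+R@np.array([-L*np.sin(.45),0,0])+[0,0,40+L*np.cos(.45)]; q=proj("wrist",X,m); print(L,X,(q-[260,30])*6)
X=o+R@np.array([-47*np.sin(.45),0,0])+[0,0,40+47*np.cos(.45)]; print("grasp pt",X,R.T@(X-[0,0,5]-p))
d=X=px("wrist",*C(394,450),103,m); print(np.linalg.norm(px("wrist",*C(322,450),103,m)-px("wrist",*C(466,450),103,m)))
```

```text
[[538.3 311.9]
 [541.1 233.2]
 [452.2 229.6]
 [449.5 309.2]] [495.3 271.   50. ] [88.8 78.8 89.  79.7]
washer [495.9 270.9  51. ] gates [495.8 271.3  81. ]
36 [479.9 270.4  72.4] [393.9 377.1]
51 [473.4 270.2  85.9] [394.7 415.5]
66 [466.9 270.   99.4] [395.6 457.9]
70 [465.2 269.9 103. ] [395.9 470. ]
75 [463.  269.8 107.5] [396.2 485.6]
80 [460.8 269.8 112. ] [396.6 501.7]
85 [458.6 269.7 116.5] [396.9 518.4]
grasp pt [475.1 270.2  82.3] [ 92.    3.3 120.5]
19.84557957889972
```

>>> arm_command(steps=[{"travel":[0.045,0.0025,0.0],"roll":0,"grip":0.6},{"travel":[0.091,0.0025,0.01],"roll":0,"grip":0.6},{"travel":[0.091,0.0025,0.05],"roll":0,"grip":0.6},{"travel":[0.091,0.0025,0.09],"roll":0,"grip":0.6},{"travel":[0.091,0.0025,0.119],"roll":0,"grip":0.6},{"travel":[0.091,0.0025,0.119],"roll":0,"grip":0},{"travel":[0.091,0.0025,0.119],"roll":0,"grip":0},{"travel":[0.091,0.0025,0.119],"roll":0,"grip":0},{"travel":[0.091,0.0025,0.119],"roll":0,"grip":0},{"travel":[0.091,0.0025,0.119],"roll":0,"grip":0},{"travel":[0.091,0.0025,0.119],"roll":0,"grip":0},{"travel":[0.091,0.0025,0.119],"roll":0,"grip":0},{"travel":[0.091,0.0025,0.119],"roll":0,"grip":0},{"travel":[0.091,0.0025,0.119],"roll":0,"grip":0}])

```text
time_s: 16.35
ee_pos: [474.8, 271.6, 80.4]
tool_rot: [3.141, 0.055, 0.003]
contact_force: [-1.7, -2.8, 7.0]
gripper_width: 20.0
grip_force: 30.0
```

>>> arm_command(steps=[{"travel":[-0.001,0,-0.002],"roll":0,"grip":0},{"travel":[-0.002,0,-0.004],"roll":0,"grip":0},{"travel":[-0.003,0,-0.006],"roll":0,"grip":0},{"travel":[-0.0042,0,-0.0085],"roll":0,"grip":0},{"travel":[-0.0042,0,-0.0085],"roll":0,"grip":0},{"travel":[-0.0042,0,-0.0085],"roll":0,"grip":0}])

```text
time_s: 16.95
ee_pos: [471.0, 271.5, 87.7]
tool_rot: [-3.141, -0.055, -0.006]
contact_force: [6.4, -1.0, -2.3]
gripper_width: 19.3
grip_force: 30.0
```

>>> arm_command(steps=[{"travel":[0.0015,0,-0.0012],"roll":0,"grip":0},{"travel":[0.004,0,-0.0023],"roll":0,"grip":0},{"travel":[0.008,0,-0.0037],"roll":0,"grip":0},{"travel":[0.0125,0,-0.005],"roll":0,"grip":0},{"travel":[0.0167,0,-0.0057],"roll":0,"grip":0},{"travel":[0.021,0,-0.0062],"roll":0,"grip":0},{"travel":[0.0257,0,-0.0064],"roll":0,"grip":0},{"travel":[0.03,0,-0.0062],"roll":0,"grip":0},{"travel":[0.0347,0,-0.0057],"roll":0,"grip":0},{"travel":[0.039,0,-0.005],"roll":0,"grip":0},{"travel":[0.0434,0,-0.0037],"roll":0,"grip":0},{"travel":[0.047,0,-0.0025],"roll":0,"grip":0},{"travel":[0.049,0,-0.0017],"roll":0,"grip":0},{"travel":[0.049,0,-0.0017],"roll":0,"grip":0}])

```text
time_s: 18.35
ee_pos: [519.3, 273.2, 89.2]
tool_rot: [3.141, 0.054, 0.002]
contact_force: [-3.5, -1.7, -3.0]
gripper_width: 19.0
grip_force: 30.0
```

The lever is over on the on side with the collar lifted. Now I lower the collar, release, and back straight up.

>>> arm_command(steps=[{"travel":[0.001,0,0.002],"roll":0,"grip":0},{"travel":[0.0,0,0.004],"roll":0,"grip":0},{"travel":[-0.001,0,0.006],"roll":0,"grip":0},{"travel":[-0.002,0,0.008],"roll":0,"grip":0},{"travel":[-0.002,0,0.008],"roll":0,"grip":0.6},{"travel":[-0.002,0,0.008],"roll":0,"grip":0.6},{"travel":[-0.002,0,0.008],"roll":0,"grip":0.6},{"travel":[-0.002,0,0.008],"roll":0,"grip":0.6},{"travel":[-0.002,0,0.008],"roll":0,"grip":0.6},{"travel":[-0.002,0,0.008],"roll":0,"grip":0.6},{"travel":[-0.002,0,-0.03],"roll":0,"grip":0.6},{"travel":[-0.002,0,-0.08],"roll":0,"grip":0.6},{"travel":[-0.09,0,-0.11],"roll":0,"grip":0.6},{"travel":[-0.13,0,-0.11],"roll":0,"grip":0.6},{"travel":[-0.13,0,-0.11],"roll":0,"grip":0.6},{"travel":[-0.13,0,-0.11],"roll":0,"grip":0.6}])

```text
time_s: 19.95
ee_pos: [386.1, 269.0, 199.5]
tool_rot: [-3.14, -0.058, -0.001]
contact_force: [-0.5, 0.0, 0.8]
gripper_width: 56.1
grip_force: 0.0
```

Run:
```python
from h import *
np.set_printoptions(precision=1,suppress=True)
s=env.sense(); print(s["time_s"],s["ee_pos"],s["contact_force"]); R=Ro.from_rotvec(s["tool_rot"]).as_matrix()
m=env.camera_model("wrist"); im=env.grab_frame("wrist"); S=env.grab_frame("side")
p=proj("wrist",[495,271,60],m); x0,y0=max(0,int(p[0])-50),max(0,int(p[1])-50); print(x0,y0)
for L in(51,65,75): print(L,(proj("wrist",[495.3+L*np.sin(.45),271.5,40+L*np.cos(.45)],m)-[x0,y0])*4)
cv2.imwrite("pics/end.png",np.hstack([cv2.resize(im[y0:y0+100,x0:x0+100],None,fx=4,fy=4),cv2.resize(S[160:310,240:400],(400,400))]))
```

```text
19.95 [386.1 269.  199.5] [-0.5  0.   0.8]
274 31
51 [204.2  92.7]
65 [205.6  55. ]
75 [206.8  26.1]
```

View pics/end.png

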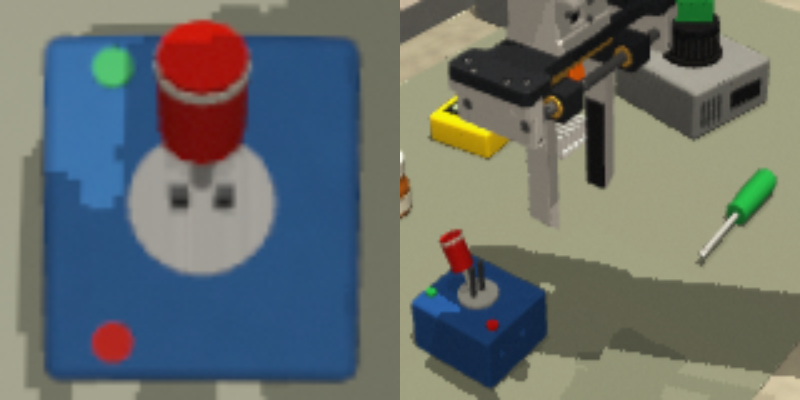

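The lever is on the green side, and the collar's top lies at about (203,55), which matches the collar-down prediction (205,55). The cap is still seated, so I'm handing in.

```bash
python3 -c "
from workcell import env
print(env.sign_off())"
```

```text
the job is handed in; nothing more can be done
None
```

The cap is screwed home on the neck, the toggle is on with its collar back down in its lock, and I handed the job in at about 20 s; the hand-in returned no verdict.

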